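Tip the brass beads out of the blue casting pan

TASK

Pick up the blue pan by its bridge handle, and over the wooden tray tip it spout-down to about 45 degrees, holding it there until all three brass beads have rolled out into the tray. Bring the pan level again, then set it down gently in the middle of the round cork mat and let go. Do not shove the tray or anything else about, and never tip the pan steeper than 60 degrees.

Things in the scene. Friction and masses are not known exactly. Their poses are not given: they have to be found in the camera images.
- pan: blue plastic pan, 100 (x) x 72 (y) x 26 mm, 5 mm floor and walls, 0.13 to 0.25 kg. The -x end is open: a spout, its last 14 mm ramped up 30 degrees, so beads stay in near level and roll out when the spout is tipped down over about 35 degrees. Bridge handle across the middle (see pan_grip). Origin: centre of underside; x from spout to back, z up.
- pan_grip (a point): centre of the wooden bridge handle: 12 mm thick (x), 72 mm long (y), 22 mm high, 71 mm above the pan's underside; the fingers close on it along the pan's x; free space between handle and beads.
- pan_spout (a point): middle of the spout's edge, 49 mm from the pan's origin along -x and 13 mm above the underside.
- bead0: solid polished brass ball, 16 mm diameter, 18 g, free to roll; starts inside the blue pan. Origin at its centre.
- bead1: solid polished brass ball, 16 mm diameter, 18 g, free to roll; starts inside the blue pan. Origin at its centre.
- bead2: solid polished brass ball, 16 mm diameter, 18 g, free to roll; starts inside the blue pan. Origin at its centre.
- tray: pale wooden open tray, 150 (x) by 130 (y) by 35 mm high, 6 mm walls, 6 mm floor, 0.5 kg, loose on the bench. Origin: centre of its underside. The beads go here.
- mat: round cork mat, 150 mm diameter, 6 mm thick, fixed to the bench. Origin: centre of its underside. The pan ends here.
- scrap: grey plastic scrap box, 140 by 120 by 35 mm, empty, not for the beads. Origin: centre of its underside. May trade places with the tray and the mat.
- wax_block: green carving wax block 55 x 34 x 25 mm; bystander. Origin: centre of the underside.
- bench_block: dark steel bench block 42 x 42 x 22 mm; bystander. Origin: centre of the underside.
- carver: steel wax carver, 155 mm long, 9 mm thick, lying along its x; bystander. Origin: underside of its middle.
- hammer: small hammer, 200 mm long, lying along its x; bystander. Origin on its underside.
- jar: amber jar with white cap, 52 mm diameter, 65 mm high; bystander. Origin: centre of the underside.
- polish_bar: red polishing bar 75 x 35 x 30 mm; bystander. Origin: centre of the underside.
Things that resemble listed ones, but are neither listed nor needed, are in the scene too. Leave any pink look-alike of the pan alone.

How it is judged:
On the way, in this order (a step that is already met when the one before it is completed fails the run):
1. the pan is held tipped to about 45 degrees (38 to 55) with its spout over the wooden tray (within 80 mm of the middle of the tray) (angle between pan's own z axis and vertical between 0.66 and 0.96 rad and horizontal distance between pan_spout and tray below 0.08 m), for 0.3 s.
2. all three beads lie in the wooden tray and the pan is level again (within 10 degrees) (angle between pan's own z axis and vertical below 0.175 rad and x of bead0 in the frame of tray between -0.069 and 0.069 m and y of bead0 in the frame of tray between -0.059 and 0.059 m and z of each of bead0, bead1, bead2 in the frame of tray below 0.03 m and x of bead1 in the frame of tray between -0.069 and 0.069 m and y of bead1 in the frame of tray between -0.059 and 0.059 m and x of bead2 in the frame of tray between -0.069 and 0.069 m and y of bead2 in the frame of tray between -0.059 and 0.059 m), for 0.2 s.
At the end, for the whole second after the job is handed in: All three beads are inside the wooden tray, on its floor; the pan stands upright and still (within 3.4 degrees of level) on the cork mat, its centre within 30 mm of the mat's centre (x of bead0 in the frame of tray between -0.069 and 0.069 m and y of bead0 in the frame of tray between -0.059 and 0.059 m and z of each of bead0, bead1, bead2 in the frame of tray below 0.03 m and x of bead1 in the frame of tray between -0.069 and 0.069 m and y of bead1 in the frame of tray between -0.059 and 0.059 m and x of bead2 in the frame of tray between -0.069 and 0.069 m and y of bead2 in the frame of tray between -0.059 and 0.059 m and horizontal distance between pan and mat below 0.03 m and z of pan in the frame of mat below 0.009 m and angle between pan's own z axis and vertical below 0.06 rad and linear speed of pan below 0.02 m/s and contact force between pan and mat above 0.3 N); the robot touches nothing.
It fails at once if the pan is tipped steeper than 65 degrees (angle between pan's own z axis and vertical above 1.134 rad).
It fails at once if the wooden tray is shoved more than 30 mm (distance of tray from where it was at the start of the episode above 0.03 m).
It fails at once if the pan comes down on the mat faster than 0.6 m/s (dropped) (linear speed of pan above 0.6 m/s and horizontal distance between pan and mat below 0.08 m and height (world z) of pan below 0.05 m).
It fails at once if another thing on the bench is displaced by more than 30 mm (distance of any of wax_block, bench_block, carver, hammer, jar, polish_bar, scrap from where it was at the start of the episode above 0.03 m).
It also fails if it takes over 59 s, if anything falls off the work surface, if the arm or the gripper's body presses on something with over 40 N, if the wrist force passes 120 N, or if a joint passes its speed limit or range.

ROBOT

A 7-joint arm with a two-finger parallel gripper is mounted at the origin on the work surface. World frame = base frame: x ahead of the robot, y to its left, z up, the work surface at z = 0. Lengths are in m, angles in rad, forces in N, time in s.
With the tool pointing down it reaches from about 0.425 to 0.95 m from the base axis. Payload 4.7 kg.
Tool frame: the origin (TCP) lies on the centre line of the jaws, within the pads' length; the fingertips stand robot.nose_length ahead of it and the grasp point (between the pads) lies 8 mm behind it (robot.nose_length is the distance from the TCP to the fingertips, in m); z points along the fingers, x is the direction in which the jaws open and shut, and the axes are right-handed (so a half turn about z gives the same grasp; the last joint's range is limited). The gripper opens to 85 mm and grips with 20 to 120 N. Pads are 22 mm wide; open, the fingers measure 114 mm over their backs; the gripper's body (76 mm by 85 mm) begins 54 mm behind the grasp point. The pads swing forward as they close: fully open they stand 13 mm farther back than shut.
Start: joints at [-1.241, 0.469, -0.049, 1.532, 0.024, 1.141, -0.082], TCP at [0.237, 0.632, 0.242] pointing down, gripper open.
Joint ranges: [-2.59, 2.59], [-0.33, 1.99], [-1.39, 1.29], [0.1, 2.45], [-1.04, 4.18], [0.21, 1.99], [-2.66, 2.66]. Speed limits (rad/s): [2.57, 2.57, 3.14, 3.14, 3.14, 3.14, 3.14].

INTERFACE

Orientations are given as [roll, pitch, yaw] about the fixed x, y, z axes, in that order (R = Rz(yaw) Ry(pitch) Rx(roll)).
In Python, from plant import robot gives the robot as it stands. Calls block until the motion is done:
- robot.goto(position, orientation): joint-space move of the TCP to a pose.
- robot.move_straight(position, vel=0.15, attitude=None, contact_N=None): straight line of the TCP; attitude=None keeps the orientation; vel is the mean speed in m/s. With contact_N (N) it stops when the force on the tool has changed by that much, and returns True; else False.
- robot.move_joints(angles): joint-space move.
- robot.grip(opening, strength=None): opening from 0.0 (shut) to 1.0 (fully open); strength is the grip in N (None keeps the last); returns when the fingers have stopped.
- robot.sleep(seconds).
- robot.inverse_kinematics(position, orientation): joint angles nearest the present ones, or None.
- robot.sense(): the state.
- robot.grab_frame(name): name is "scene" or "side" or "wrist"; returns a dict with "image" (384x512x3 uint8, red, green, blue), "range_z" (384x512 float32, m along the optical axis (not along the pixel's ray), 0 where there is no reading), "fx", "fy", "cx", "cy" (pixels), "R" (3x3) and "t" (3): a world point X has camera coordinates R X + t. Camera axes: x right, y down, z forward; pixel columns grow to the right and rows downward; lengths in m; the calibration is good to about 2 mm. A picture is of the moment at which its call begins.
A pose or a line that the arm cannot do raises robot.IKError and nothing moves.
- robot.close_job(): hands the job in, once; it reports no verdict.
The state is a dict: "t": time; "joint_pos": joint angles; "joint_velocities": joint speeds; "effort": joint torques, N m; "tcp_pos": TCP position; "tcp_rot": TCP orientation; "wrist_force": force on the tool from outside, world axes, zero at the start; "torque": the same for the moment, N m; "opening": opening from 0.0 (shut) to 1.0 (fully open).
Only numpy, scipy, OpenCV 4.12 (cv2) and the standard library are available. Lean on these libraries where they do the work, as an engineer would, in place of code of your own. Each camera call takes 0.05 s, during which the arm holds its last target. There are 200 camera calls.

## Working session

There is one attempt and no reset: what is moved stays moved. The work goes in short steps, each a Python script; the robot and the scene stay as the last script left them, time stands still between calls to the robot, and variables do not carry over. Pictures are saved under pics/ and viewed, about 8 in all and at most 12, crops included, and the job is handed in when it is done.

```bash
ls; mkdir -p pics; cat > h.py <<'E'
import numpy as np, cv2
from plant import robot
def save(n,im): cv2.imwrite(f'pics/{n}.png',cv2.cvtColor(im,cv2.COLOR_RGB2BGR))
def cloud(f):
    z=f['range_z'];v,u=np.mgrid[:z.shape[0],:z.shape[1]]
    C=np.stack([(u-f['cx'])/f['fx']*z,(v-f['cy'])/f['fy']*z,z],-1)
    return (C-f['t'])@f['R']
def ray(f,u,v,h):
    d=np.array([(u-f['cx'])/f['fx'],(v-f['cy'])/f['fy'],1])@f['R'];c=-f['R'].T@f['t']
    return c+d*(h-c[2])/d[2]
E
python3 - <<'E'
from h import *
import pickle
F={n:robot.grab_frame(n) for n in('scene','side')}
pickle.dump(F,open('F.pkl','wb'))
for n,f in F.items(): print(n,-f['R'].T@f['t'],f['fx']); save(n,f['image'])
print(robot.nose_length,robot.sense())
E
```

```text
pics
scene [1.13279816 0.30628614 0.75714974] 409.9744266450933
side [-0.05744844  0.74122181  1.22405243] 487.52721832734653
0.011 {'t': 0.1, 'joint_pos': array([-1.24090814,  0.4693821 , -0.04860121,  1.53358463,  0.02410301,
        1.14099849, -0.08230281]), 'joint_velocities': array([ 0.00028356, -0.00198421, -0.0002242 , -0.00304137,  0.00029443,
       -0.00181622, -0.00011754]), 'effort': array([ 1.50368696e-04, -5.11511922e+01, -4.73729451e-02, -2.38391179e+01,
        1.07415722e-02,  4.35495924e-03, -1.80404675e-05]), 'tcp_pos': array([0.23682407, 0.63154617, 0.24134769]), 'tcp_rot': array([3.14153028e+00, 1.78577238e-03, 1.21204136e+00]), 'wrist_force': array([ 0.23058944,  0.7845567 , -0.0465908 ]), 'torque': array([ 0.01073835, -0.02233733, -0.07669508]), 'opening': 1.0017400487414458}
```

View pics/scene.png

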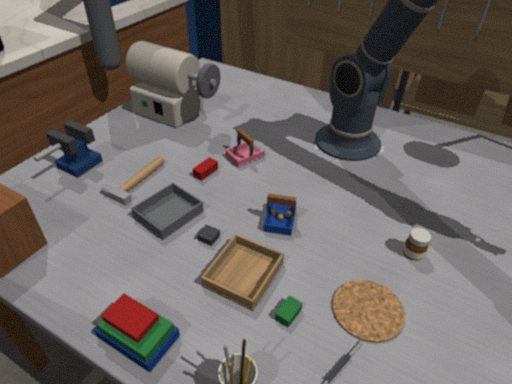

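View pics/side.png

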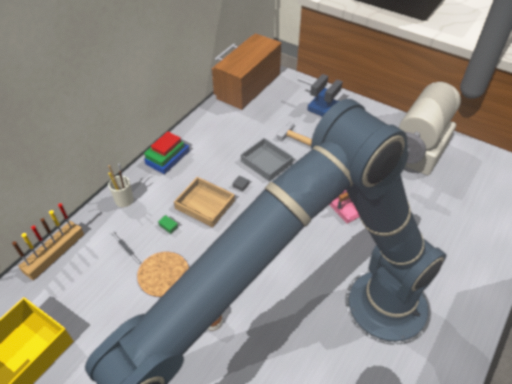

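The scene view shows the blue pan with beads at about (280,213) and a pink look-alike at (244,150). The wooden tray is at (243,270), the cork mat at (368,310) and the grey scrap box at (168,210). In the side view the arm hides the pan, but the tray at (205,202) and the mat at (163,274) are visible.

Pan candidates: blue (280,213) and pink (244,150). The blue one fits the description by colour, its beads and its wooden bridge. I'll measure it and confirm in a crop.

```bash
python3 - <<'E'
from h import *
import pickle
F=pickle.load(open('F.pkl','rb'))
def rep(name,m,P,box):
    u0,v0,u1,v1=box;k=np.zeros(m.shape,bool);k[v0:v1,u0:u1]=1
    k&=m; Q=P[k]; Q=Q[np.isfinite(Q).all(1)]
    (c,s,a)=cv2.minAreaRect(Q[:,:2].astype(np.float32)*1000)
    print(name,len(Q),'rect mm',np.round(c),np.round(s),round(a,1),'z pct',np.round(np.percentile(Q[:,2],[2,50,98])*1000))
    return Q
for n,bx in(('scene',dict(pan=(255,185,310,242),tray=(195,228,292,312),mat=(325,275,412,345),scrap=(125,180,210,242),wax=(270,290,308,330),jar=(400,220,435,265),steel=(190,220,225,248),polish=(188,153,222,184),hammer=(98,150,170,208),pink=(222,125,268,168),carver=(315,335,362,384))),('side',dict(tray=(168,172,242,232),mat=(130,245,192,302)))):
    f=F[n];P=cloud(f);hsv=cv2.cvtColor(f['image'],cv2.COLOR_RGB2HSV)
    blue=(hsv[...,0]>100)&(hsv[...,0]<130)&(hsv[...,1]>120)
    brown=(hsv[...,0]>5)&(hsv[...,0]<25)&(hsv[...,1]>70)
    for k,b in bx.items():
        m=blue if k=='pan' else brown if k=='mat' else (P[...,2]>.008)&(P[...,2]<.2)
        rep(n+' '+k,m,P,b)
    if n=='scene':
        rep('handle',(P[...,2]>.06),P,(255,180,310,242)); 
        save('crop',cv2.resize(f['image'][180:250,240:320],None,fx=8,fy=8,interpolation=cv2.INTER_CUBIC))
E
```

```text
scene pan 631 rect mm [771. 118.] [812.  72.] 22.4 z pct [ 4.  9. 30.]
scene tray 3032 rect mm [628. -17.] [248. 230.] 26.9 z pct [ 8. 21. 38.]
scene mat 3463 rect mm [812. 318.] [624. 150.] 11.4 z pct [ 5.  8. 10.]
scene scrap 1627 rect mm [ 576. -280.] [330. 142.] 79.5 z pct [ 8. 24. 38.]
scene wax 493 rect mm [679. 131.] [34. 55.] 84.9 z pct [ 9. 26. 29.]
scene jar 652 rect mm [372. 309.] [52. 49.] 38.2 z pct [12. 50. 69.]
scene steel 308 rect mm [ 592. -113.] [94. 49.] 85.0 z pct [ 9. 23. 26.]
scene polish 342 rect mm [ 382. -298.] [39. 78.] 85.2 z pct [10. 30. 34.]
scene hammer 1112 rect mm [ 526. -440.] [285. 186.] 50.2 z pct [ 9. 24. 37.]
scene pink 647 rect mm [ 251. -244.] [ 78. 103.] 66.1 z pct [ 8. 24. 85.]
scene carver 215 rect mm [713. 268.] [ 17. 130.] 82.1 z pct [ 8. 10. 13.]
handle 290 rect mm [790. 126.] [771.  72.] 22.4 z pct [ 62.  79. 757.]
side tray 1202 rect mm [632.  -5.] [246. 208.] 40.7 z pct [ 8. 22. 39.]
side mat 1589 rect mm [313. 509.] [149. 862.] 48.1 z pct [  0.   6. 613.]
```

View pics/crop.png

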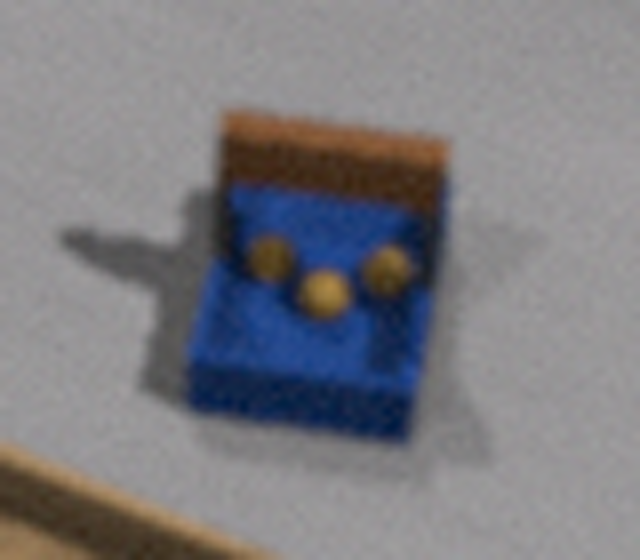

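The crop confirms the blue pan with three brass beads and a wooden bridge. The spout end still has to be told apart, so I'll clean the depth outliers and look from above with the wrist camera.

```bash
cat >> h.py <<'E'
def pts(f,m):
    z=f['range_z'];m=m&(z>.05);m=cv2.morphologyEx(m.astype(np.uint8),cv2.MORPH_OPEN,np.ones((2,2)))
    n,l,s,_=cv2.connectedComponentsWithStats(m);m=l==1+np.argmax(s[1:,4])
    Q=cloud(f)[m];md=np.median(Q,0);return Q[np.linalg.norm(Q-md,axis=1)<.15]
def rect(name,Q):
    c,s,a=cv2.minAreaRect(Q[:,:2].astype(np.float32)*1000);print(name,len(Q),np.round(c),np.round(s),round(a,1),np.round(np.percentile(Q[:,2],[2,50,98])*1000));return c,s,a
def masks(f):
    h=cv2.cvtColor(f['image'],cv2.COLOR_RGB2HSV)
    return (h[...,0]>100)&(h[...,0]<130)&(h[...,1]>120),(h[...,0]>3)&(h[...,0]<28)&(h[...,1]>70)
E
python3 - <<'E'
from h import *
import pickle
F=pickle.load(open('F.pkl','rb'))
def bx(b):
    k=np.zeros((384,512),bool);k[b[1]:b[3],b[0]:b[2]]=1;return k
f=F['scene'];P=cloud(f);bl,br=masks(f)
c,_,_=rect('pan',pts(f,bl&bx((255,185,310,242))))
rect('handle',pts(f,(P[...,2]>.06)&bx((255,180,310,225))))
for n,t,m in(('scene',(195,228,292,312),(325,275,412,345)),('side',(168,172,242,232),(130,245,190,302))):
    f=F[n];P=cloud(f);bl,br=masks(f)
    q=pts(f,(P[...,2]>.028)&(P[...,2]<.06)&bx(t));rect(n+' tray rim',q)
    rect(n+' mat',pts(f,br&bx(m)&(P[...,2]<.03)))
p=np.array([c[0]/1000,c[1]/1000])
for x,z in((p[0],.42),(p[0]+.05,.4)):
    r=robot.inverse_kinematics([x,p[1],z],[np.pi,0,0]);print(r)
    if r is not None:
        robot.goto([x,p[1],z],[np.pi,0,0]);break
robot.sleep(.3);f=robot.grab_frame('wrist');s=robot.grab_frame('side');pickle.dump((f,s),open('W.pkl','wb'))
save('wrist1',f['image']);print(robot.sense()['t'],robot.sense()['tcp_pos'],-f['R'].T@f['t'])
E
```

```text
pan 612 [442. -13.] [98. 70.] 19.2 [ 2.  9. 30.]
handle 272 [401. -30.] [100.  69.] 19.7 [ 7. 75. 85.]
scene tray rim 804 [628.  -3.] [175. 128.] 2.7 [19. 33. 38.]
scene mat 3425 [580. 274.] [147. 149.] 79.9 [ 2.  8. 10.]
side tray rim 232 [638.   8.] [153. 118.] 4.8 [17. 30. 39.]
side mat 1482 [590. 272.] [149. 118.] 88.8 [-0.  6. 11.]
[-0.73130262 -0.08465415  0.62477739  1.79920774  0.05011328  1.41130054
 -0.11619174]
2.9833 [ 0.44223319 -0.01306526  0.41996593] [0.44218265 0.05628955 0.55151083]
```

View pics/wrist1.png

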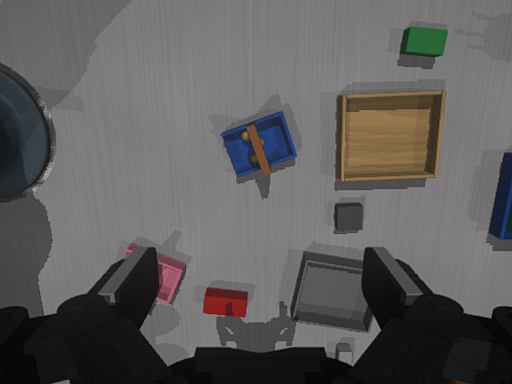

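The wrist view shows the pan at (258,145) with its bridge running about (250,127) to (266,172), the tray at (390,135) and the wax block at (424,41). I'll enlarge the pan and check its end heights by depth.

```bash
python3 - <<'E'
from h import *
import pickle
f,s=pickle.load(open('W.pkl','rb'));S=pickle.load(open('F.pkl','rb'))['scene']
def bx(b):
    k=np.zeros((384,512),bool);k[b[1]:b[3],b[0]:b[2]]=1;return k
P=cloud(f);bl,br=masks(f)
B=bx((210,100,305,190))
q=pts(f,B&(P[...,2]>.008));rect('all',q)
qh=pts(f,B&(P[...,2]>.055));c,sz,a=rect('handle',qh)
qb=pts(f,B&bl);cp,_,_=rect('pan',qb)
rect('tray',pts(f,bx((325,80,455,195))&(P[...,2]>.025)))
Ps=cloud(S);qs=Ps[masks(S)[0]&bx((255,185,310,242))]
hs=pts(S,(Ps[...,2]>.06)&bx((255,180,310,203)));rect('scene handle',hs)
th=np.radians(19.5);ex=np.array([np.cos(th),np.sin(th)]);ey=np.array([-ex[1],ex[0]])
for n,Q in(('w',qb),('s',qs)):
    d=(Q[:,:2]-np.array(cp)/1000);X=d@ex*1000;Y=d@ey*1000
    for x in range(-55,60,10):
        k=(abs(X-x)<5)&(abs(Y)<26)
        if k.sum():print(n,x,k.sum(),np.round(np.percentile(Q[k,2],[5,50,95])*1000))
save('wcrop',cv2.resize(f['image'][100:190,205:310],None,fx=6,fy=6,interpolation=cv2.INTER_CUBIC))
E
```

```text
all 1542 [444. -24.] [104.  92.] 17.9 [-1. 26. 83.]
handle 494 [444. -24.] [15. 92.] 16.1 [ 1. 82. 84.]
pan 1210 [469.  -9.] [47. 78.] 19.5 [-0.  5. 27.]
tray 1839 [649.  -8.] [171. 139.] 2.4 [-1. 34. 37.]
scene handle 229 [401. -30.] [100.  69.] 19.9 [ 4. 78. 85.]
w -25 53 [4. 5. 7.]
w -15 200 [3. 5. 6.]
w -5 208 [3. 5. 7.]
w 5 186 [3. 5. 6.]
w 15 147 [ 4.  7. 27.]
w 25 47 [-1. 25. 27.]
s -55 20 [6. 7. 8.]
s -45 8 [4. 8. 8.]
s -35 30 [5. 7. 9.]
s -25 49 [4. 7. 9.]
s -15 56 [5. 7. 9.]
s -5 22 [6. 7. 8.]
s 15 112 [ 6. 19. 29.]
s 25 50 [ 7. 19. 29.]
```

View pics/wcrop.png

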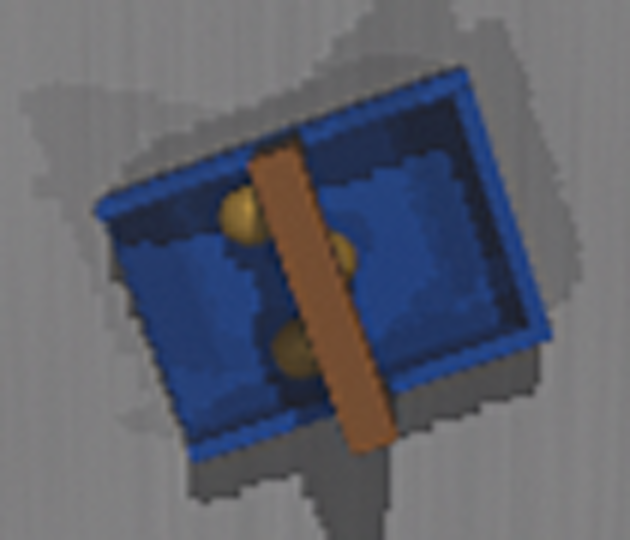

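The crop shows the spout as the open, left end, roughly between (100,207) and (190,460). The closed back wall is at the right, so pan +x points along world +x with a small positive yaw. I'll triangulate the handle across the two views, fix the tray and mat, and check the IK for the whole plan.

```bash
cat >> h.py <<'E'
def tri(f1,p1,f2,p2):
    A=[];b=[]
    for f,(u,v) in((f1,p1),(f2,p2)):
        c=-f['R'].T@f['t'];d=np.array([(u-f['cx'])/f['fx'],(v-f['cy'])/f['fy'],1])@f['R'];d/=np.linalg.norm(d)
        M=np.eye(3)-np.outer(d,d);A.append(M);b.append(M@c)
    return np.linalg.lstsq(np.vstack(A),np.hstack(b),rcond=None)[0]
GS=np.array([0,0,.071-.008])   # TCP in pan frame
SP=np.array([-.049,0,.013])
from scipy.spatial.transform import Rotation as Ro
def pose_spout(sp,th,yaw):
    R=Ro.from_euler('xyz',[0,-th,yaw]).as_matrix()
    # TCP is 8 mm ahead of (below) the grip point
    return np.array(sp)+R@(GS-SP),[np.pi,-th,yaw]
E
python3 - <<'E'
from h import *
import pickle
f,s=pickle.load(open('W.pkl','rb'));F=pickle.load(open('F.pkl','rb'));S=F['scene']
C=lambda u,v:(205+u/6-.42,100+v/6-.42)
print('handle top tri',tri(f,C(323,298),S,(240+335/8-.44,180+128/8-.44)))
h0,h1=ray(f,*C(275,150),.082),ray(f,*C(372,445),.082);d=h0-h1
print('handle wrist ray',ray(f,*C(323,298),.082),'len',np.linalg.norm(d),'yaw',np.degrees(np.arctan2(-d[0],d[1])))
cs=[ray(f,*C(*p),.026) for p in((100,207),(463,68),(550,335),(190,460))]
print('pan body',np.mean(cs,0),[round(float(np.linalg.norm(cs[i]-cs[(i+1)%4])),3) for i in range(4)],[round(float(np.degrees(np.arctan2(*(b-a)[1::-1]))),1) for a,b in((cs[0],cs[1]),(cs[3],cs[2]))])
for n,g,b in(('wrist',f,(325,80,455,195)),('scene',S,(195,228,292,312)),('side',s,(168,172,242,232))):
    P=cloud(g)
    k=(abs(P[...,2]-.036)<.006)&masks(g)[1];k2=np.zeros_like(k);k2[b[1]:b[3],b[0]:b[2]]=1
    k=cv2.erode((k&k2).astype(np.uint8),np.ones((2,2)))>0
    Q=P[k];lo,hi=np.percentile(Q[:,:2],[1,99],axis=0);print(n,'tray',(lo+hi)/2,hi-lo)
for n,g,b in(('scene',S,(325,275,412,345)),('side',s,(125,240,215,310)),):
    k=masks(g)[1];k2=np.zeros_like(k);k2[b[1]:b[3],b[0]:b[2]]=1
    cn=max(cv2.findContours((k&k2).astype(np.uint8),0,2)[0],key=cv2.contourArea);e=cv2.fitEllipse(cn)
    Q=np.array([ray(g,*p[0],.006)[:2] for p in cn]);print(n,'mat',ray(g,*e[0],.006),cv2.minEnclosingCircle(Q.astype(np.float32)))
for yaw in(.31,0.15,0,-.3):
  for th in(0,.4,.8):
    p,o=pose_spout([.66,0,.06 if th else .1],th,yaw);print(yaw,th,robot.inverse_kinematics(p,o))
print(robot.inverse_kinematics([.444,-.022,.063],[np.pi,0,.31]))
E
```

```text
handle top tri [ 0.4411497  -0.01415166  0.08707879]
handle wrist ray [ 0.44058273 -0.01316595  0.082     ] len 0.071213298666847 yaw 18.071239088987895
pan body [ 0.4409024  -0.01435883  0.026     ] [0.097, 0.071, 0.099, 0.069] [20.5, 19.4]
wrist tray [ 0.63890551 -0.00262641] [0.15079118 0.1306382 ]
scene tray [ 0.64104754 -0.00160213] [0.14908447 0.12945163]
side tray [ 6.31666713e-01 -3.35118602e-04] [0.14104876 0.13165194]
scene mat [0.58393371 0.27332423 0.006     ] ((0.5797477960586548, 0.27079764008522034), 0.07572220265865326)
side mat [0.57704847 0.27381778 0.006     ] ((0.5788165330886841, 0.27196744084358215), 0.07488668709993362)
0.31 0 [-0.55509563  0.70845259  0.76111998  1.57229245 -0.53417681  1.0789494
  0.65355319]
0.31 0.4 [-0.35203783  0.49529585  0.43181377  1.92487054 -0.74388206  0.47821279
  0.92542627]
0.31 0.8 [ 0.92233817  0.7625059  -1.16026081  2.1545881   2.12270263  0.3968405
 -1.52036407]
0.15 0 [-0.55192306  0.71690311  0.77807647  1.56828881 -0.54835115  1.08591395
  0.51438431]
0.15 0.4 [-0.40008197  0.49490227  0.46244569  1.93499579 -0.66275987  0.4309793
  0.68296484]
0.15 0.8 [ 0.86233425  0.75259286 -1.16837563  2.17910204  2.12935997  0.56662157
 -1.69836735]
0 0 [-0.54252049  0.7186208   0.78066915  1.56696824 -0.55070056  1.08735022
  0.37622301]
0 0.4 [-0.45510562  0.50079196  0.50536381  1.93952996 -0.57163572  0.40437999
  0.43830381]
0 0.8 [ 0.79628887  0.75163245 -1.17380699  2.18670944  2.08325689  0.72585504
 -1.81789653]
-0.3 0 [-0.52437532  0.715771    0.78179464  1.57258931 -0.55019195  1.08487381
  0.09758099]
-0.3 0.4 [-0.57224432  0.52964388  0.6093149   1.93294841 -0.37780867  0.40535405
 -0.06476821]
-0.3 0.8 [ 0.65405084  0.77584899 -1.17952069  2.15627094  1.9396725   1.03119051
 -2.00533264]
[-0.67348058  0.47016015  0.79100383  2.25704539 -0.58358928  0.62439305
  0.86200367]
```

The two views agree:
- **Grip:** (0.441, -0.014), yaw about 19°. The handle top triangulates to 0.087 against an expected 0.082.
- **Tray:** (0.639, -0.002), measuring 151x131 mm.
- **Mat:** (0.579, 0.272), radius 75 mm.

The tilt at this yaw flips the IK branch, so I'll scan pour yaws for a continuous one.

```bash
python3 - <<'E'
from h import *
T=np.array([.639,-.002])
for yaw in np.radians(np.arange(-180,180,20)):
  sp=T-0.0*np.array([np.cos(yaw),np.sin(yaw)])
  sp=T+.02*np.array([np.cos(yaw),np.sin(yaw)])
  L=[];
  for th,z in((0,.1),(.3,.075),(.55,.075),(.8,.075)):
    p,o=pose_spout([*sp,z],th,yaw);best=None
    for k in(0,):
        best=robot.inverse_kinematics(p,o)
    L.append(best)
  if all(x is not None for x in L):
    print(round(np.degrees(yaw)),[round(float(abs(b-a).max()),2) for a,b in zip(L,L[1:])],np.round(L[0],2),np.round(L[-1],2))
  else: print(round(np.degrees(yaw)),[x is not None for x in L])
E
```

```text
-180 [0.28, 0.31, 0.26] [-0.91  0.76  1.28  1.93 -0.82  1.12 -2.43] [-0.52  1.11  1.03  1.26 -0.55  1.96 -2.62]
-160 [0.31, 0.28, 0.27] [-0.63  0.51  0.81  1.91 -0.46  0.92 -2.38] [-0.5   0.98  0.73  1.28 -0.21  1.79 -2.56]
-140 [0.23, 0.23, 0.24] [-0.58  0.53  0.8   1.87 -0.47  0.94 -2.  ] [-0.55  0.91  0.63  1.36  0.01  1.62 -2.41]
-120 [0.33, 0.21, 0.2] [-0.53  0.56  0.79  1.83 -0.48  0.96 -1.62] [-0.61  0.83  0.56  1.49  0.22  1.42 -2.29]
-100 [0.41, 0.28, 0.25] [-0.5   0.6   0.79  1.77 -0.5   0.99 -1.26] [-0.67  0.74  0.52  1.65  0.42  1.19 -2.19]
-80 [0.37, 0.43, 0.37] [-0.45  0.62  0.73  1.71 -0.47  1.   -0.95] [-0.72  0.66  0.5   1.81  0.62  0.95 -2.12]
-60 [0.36, 0.55, 0.57] [-0.47  0.66  0.76  1.65 -0.51  1.04 -0.59] [-0.79  0.58  0.56  1.98  0.85  0.67 -2.07]
-40 [0.43, 0.49, 1.0] [-0.49  0.69  0.78  1.61 -0.54  1.07 -0.26] [-0.97  0.6   0.85  2.13  1.07  0.25 -2.02]
-20 [0.5, 0.37, 2.06] [-0.51  0.71  0.78  1.58 -0.55  1.08  0.07] [ 0.66  0.74 -1.18  2.15  1.88  1.03 -2.01]
0 [0.51, 1.41, 1.12] [-0.54  0.72  0.78  1.57 -0.55  1.09  0.38] [ 0.81  0.71 -1.17  2.18  2.04  0.
[... 193 characters left out ...]
 0.91 -1.31  2.04  1.15  0.29 -0.15]
60 [0.35, 0.35, 1.39] [-0.55  0.61  0.6   1.65 -0.4   1.    1.23] [ 0.93  0.76 -0.98  1.91 -0.31  0.46  1.5 ]
80 [0.36, 0.29, 1.49] [-0.55  0.57  0.56  1.7  -0.36  0.97  1.54] [ 0.89  0.85 -0.99  1.75 -0.17  0.79  1.63]
100 [0.36, 0.22, 1.74] [-0.53  0.52  0.51  1.76 -0.3   0.94  1.84] [ 0.89  1.05 -1.19  1.57  0.15  1.12  1.61]
120 [0.31, 0.28, 1.75] [-0.52  0.48  0.48  1.82 -0.28  0.91  2.18] [ 0.78  1.11 -1.19  1.42  0.22  1.42  1.8 ]
140 [1.64, 0.19, 0.19] [-0.49  0.45  0.46  1.86 -0.25  0.89  2.53] [ 0.66  1.15 -1.19  1.29  0.32  1.69  2.  ]
160 [0.28, 0.25, 0.24] [ 0.7   0.71 -1.18  1.83  0.74  1.12  2.04] [ 0.55  1.18 -1.19  1.2   0.44  1.9   2.22]
```

Pouring at yaw -85° is continuous. Grasp and lift now.

```bash
python3 - <<'E'
from h import *
y=np.radians(19);o=[np.pi,0,y];p=np.array([.441,-.014,.063])
robot.goto(p+[0,0,.09],o); robot.grip(.6,80)
print('contact',robot.move_straight(p,vel=.1,contact_N=15),robot.sense()['tcp_pos'])
robot.grip(0,80);s=robot.sense();print(s['opening'],s['wrist_force'],s['t'])
robot.move_straight(p+[0,0,.1],vel=.08);robot.sleep(.2)
s=robot.sense();print(s['opening'],s['wrist_force'],s['t'],s['tcp_pos'])
f=robot.grab_frame('scene');save('lift',cv2.resize(f['image'][120:320,180:440],None,fx=3,fy=3))
yp=np.radians(-85);T=np.array([.639,-.002])
for th,z in((0,.1),(.4,.06),(.8,.06)):
    print(robot.inverse_kinematics(*pose_spout([*(T+.022*np.array([np.cos(yp),np.sin(yp)])),z],th,yp)))
E
```

```text
contact False [ 0.44144989 -0.01410235  0.06338861]
0.12623556029087643 [-2.03965201  1.26661241  4.10087403] 5.95
0.12586024792230632 [ 0.10430584 -0.07095385 -2.13760438] 7.55 [ 0.44079311 -0.01408006  0.1626838 ]
[-0.6310285   0.75761949  1.07638802  1.73184105 -0.73826849  1.1170327
 -0.80261446]
[-0.88317147  0.86860517  1.15200238  1.80012674 -0.49464049  0.88510489
 -1.10982745]
[-1.08025723  1.06312989  1.22826526  1.79758313 -0.2231143   0.85332889
 -1.45441044]
```

View pics/lift.png

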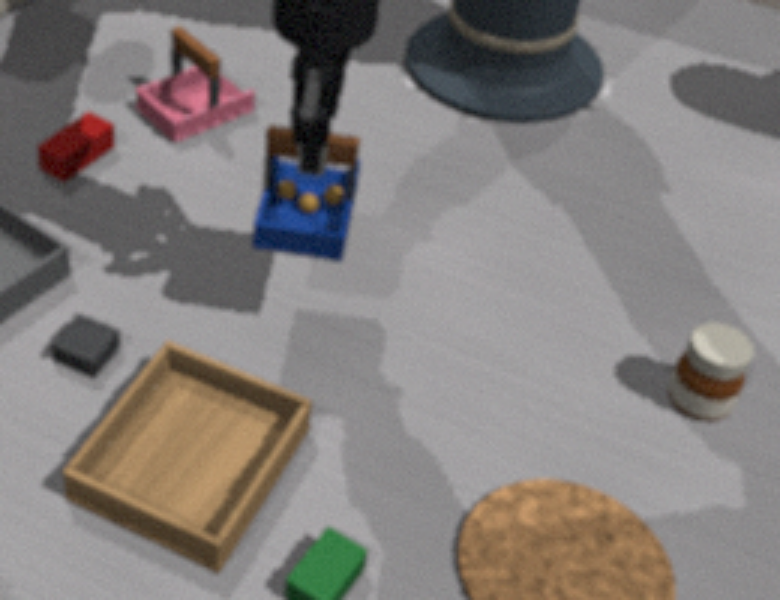

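The lift view shows the pan level in the gripper at (308,200), with the three beads inside at about (287,190), (308,203) and (335,194). The load of 2.1 N is plausible. Now carry and pour.

```bash
python3 - <<'E'
from h import *
yp=np.radians(-85);T=np.array([.639,-.002]);sp=T+.022*np.array([np.cos(yp),np.sin(yp)])
p,o=pose_spout([*sp,.1],0,yp)
robot.move_straight((np.array([.441,-.014,.163])+p)/2,vel=.07,attitude=[np.pi,0,np.radians(-33)])
robot.move_straight(p,vel=.07,attitude=o)
print(robot.sense()['t'],robot.sense()['joint_pos'].round(2))
for th,z in((.2,.085),(.4,.072),(.55,.066),(.68,.064),(.79,.064)):
    p,o=pose_spout([*sp,z],th,yp);robot.move_straight(p,vel=.03,attitude=o)
robot.sleep(1.0)
s=robot.sense();print(s['t'],s['tcp_pos'],s['tcp_rot'],s['wrist_force'],s['opening'])
f=robot.grab_frame('scene');g=robot.grab_frame('side')
save('pour',np.hstack([cv2.resize(f['image'][170:330,180:340],(400,400)),cv2.resize(g['image'][150:250,155:255],(400,400))]))
E
```

```text
10.9333 [-0.63  0.75  1.06  1.73 -0.73  1.11 -0.81]
14.475 [ 0.64081869 -0.02288304  0.13399983] [ 3.14152765 -0.7900539  -1.48345451] [ 0.12650311  0.76808519 -1.0846665 ] 0.12537284763777046
```

View pics/pour.png

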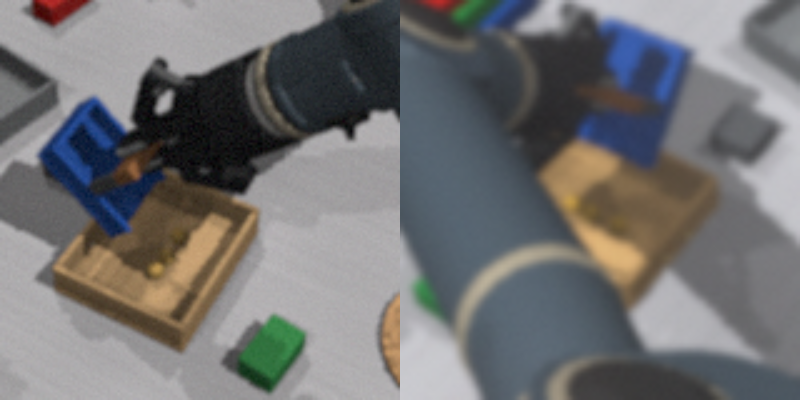

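The pour picture shows three beads in the tray at about (155,268), (168,250) and (178,235) in the left crop, with the pan empty and clear. Next: level, carry to the mat, and lower with contact sensing.

```bash
python3 - <<'E'
from h import *
yp=np.radians(-85);T=np.array([.639,-.002]);sp=T+.022*np.array([np.cos(yp),np.sin(yp)])
for th,z in((.6,.072),(.4,.08),(.2,.09),(0,.1)):
    p,o=pose_spout([*sp,z],th,yp);robot.move_straight(p,vel=.04,attitude=o)
robot.sleep(.5);print(robot.sense()['wrist_force'])
m=np.array([.579,.272])
robot.move_straight([*m,.16],vel=.12);robot.move_straight([*m,.085],vel=.06);robot.sleep(.3)
print(robot.sense()['wrist_force'],robot.sense()['tcp_pos'])
print('contact',robot.move_straight([*m,.066],vel=.015,contact_N=2))
s=robot.sense();print(s['tcp_pos'],s['wrist_force'],s['t'])
f=robot.grab_frame('scene');g=robot.grab_frame('side')
save('set',np.hstack([cv2.resize(f['image'][190:350,190:420],(460,320)),cv2.resize(g['image'][150:310,120:280],(320,320))]))
E
```

```text
[-0.75758999  0.65314441 -0.98590815]
[ 0.32634267 -0.73224008 -1.58429478] [0.57903374 0.27204249 0.08515348]
contact True
[0.57886194 0.27209923 0.06935089] [-1.52045562  0.95977552  5.69615855] 22.7333
```

View pics/set.png

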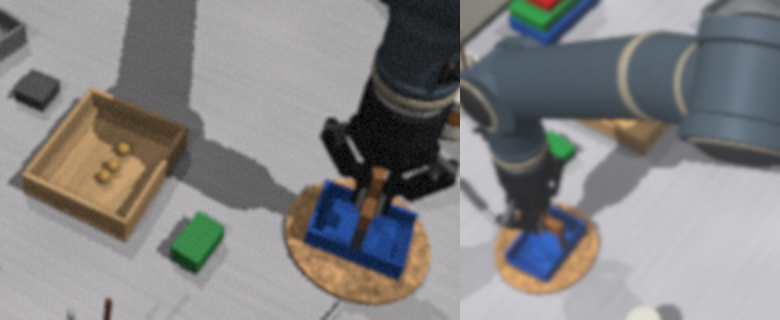

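The three beads lie in the tray at (103,175), (113,163) and (124,148). The pan is on the mat at (362,230), with contact at TCP z 0.0694 against an expected 0.069. Release and retreat.

```bash
python3 - <<'E'
from h import *
robot.grip(.5);robot.sleep(.2);print(robot.sense()['opening'],robot.sense()['wrist_force'])
robot.move_straight([.579,.272,.2],vel=.1)
robot.goto([.46,.0,.42],[np.pi,0,0]);robot.sleep(.5)
f=robot.grab_frame('scene');P=cloud(f);bl,br=masks(f)
k=np.zeros((384,512),bool);k[255:345,325:412]=1
k2=bl&k;Q=pts(f,k2);rect('pan',Q);fl=Q[abs(Q[:,2]-.012)<.006];A=np.c_[fl[:,:2],np.ones(len(fl))];print('floor slope',np.linalg.lstsq(A,fl[:,2],rcond=None)[0])
w=robot.grab_frame('wrist');print(robot.sense()['t'])
save('end',np.hstack([cv2.resize(f['image'][190:350,190:420],(460,320)),cv2.resize(w['image'][:256],(340,171))[:171] if 0 else cv2.resize(w['image'],(340,320))]))
E
```

```text
0.4997059246378642 [ 0.47097504 -0.55579226 -0.12639421]
pan 1439 [568. 274.] [93. 99.] 5.5 [10. 15. 56.]
floor slope [0.00111598 0.00082974 0.01233981]
26.8917
```

View pics/end.png

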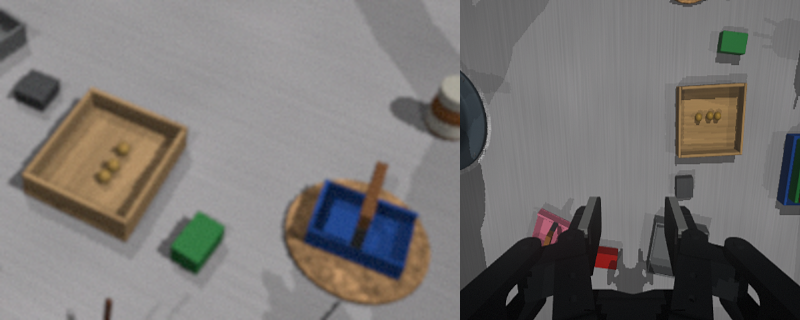

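The final picture shows three beads on the tray floor and the pan level in the middle of the mat at (362,230), with the gripper clear. Handing in.

```bash
python3 -c "
from plant import robot
print(robot.close_job())"
```

```text
the job is handed in; nothing more can be done
None
```

I gripped the blue pan by its bridge handle and poured it spout-down at about 45° (0.79 rad) over the wooden tray. I then levelled it, set it down on the cork mat on light contact, let go and handed in at about 27 s. The hand-in call gave no verdict.

**Checks that agreed:**
- All three beads lie on the tray floor in both the scene and wrist views.
- The tray and the bystanders in view look unmoved; I judged that by eye.
- The pan floor's slope is about 0.001, so it is level.
- Contact came at TCP height 0.0694 m, against an expected 0.069 m.
- The gripper was clear of everything before hand-in.

**Checks that disagreed:**
- The last depth fit put the pan centre at (568, 274) mm, against a mat centre of (579, 272). That fit is loose: the blue patch measured 93 x 99 mm where the pan is 72 x 100 mm. Even taken at face value, an 11 mm offset is inside the 30 mm limit.
- The handle top triangulated to 87 mm, against 82 mm from the description.
- The weight lost in the pour read about 0.6 to 1.1 N, against an expected 0.53 N; the wrist force readings were noisy.

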